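# Rehang the lift-off incubator door

## Robot

A 6-joint arm with a two-finger parallel gripper is mounted at the origin on the work surface. World frame = base frame: x ahead of the robot, y to its left, z up, the work surface at z = 0. Lengths are in mm, angles in rad, forces in N, time in s.
With the tool pointing down it reaches from about 425 to 1125 mm from the base axis. Payload 14.9 kg.
Tool frame: the origin (TCP) lies at the very end of the fingers, on their centre line; the grasp point (between the pads) lies 19 mm behind it; x points along the fingers, z is the direction in which the jaws open and shut, and the axes are right-handed (so a half turn about x gives the same grasp; the last joint's range is limited). The gripper opens to 91 mm and grips with 3 to 60 N. Pads are 32 mm wide; open, the fingers measure 118 mm over their backs; the gripper's body (76 mm by 178 mm) begins 60 mm behind the grasp point.
Start: joints at [-1.362, 0.379, 1.734, -0, 1.028, -0.033], TCP at [167.61, -679.65, 213.932] pointing down, gripper open.
Joint ranges: [-2.77, 2.77], [-0.74, 2.19], [0, 2.66], [-1.06, 4.2], [0.31, 2.87], [-3.08, 3.08]. Speed limits (rad/s): [1.89, 1.89, 2.39, 3.14, 3.14, 3.14].

## Interface

Orientations are given as a unit quaternion [x, y, z, w].
In Python, from cell import robot gives the robot as it stands. The module is installed in compiled form; this text tells all that it offers.
- The arm moves only by the shell command python3 -m pendant 'ROWS'. ROWS is a JSON object of lists of equal length, an entry for each row: "fingers": the finger opening in cm, from 0 to 9.12; "delta_pos": the shift along the world's x, y, z in cm, a list of three; "spin": the turn about the world's z in rad. In form: {"fingers": [fingers, ...], "delta_pos": [[dx, dy, dz], ...], "spin": [spin, ...]}. A call has exactly 8 rows; each row is the pose to reach, as a shift and turn from the pose commanded when the call began; what a row does not reach only later rows make up. A row lasts 1/10 s, in which the tool goes at most 50 mm and 8.59 degrees, less where a joint would pass 70% of its speed; a pose out of reach is approached as far as the arm can. A call with a gripper value outside its range is refused whole. The fingers move at their own pace and stop on an object; the grip force is fixed at half the most. Time passes only in rows, so rows that repeat a pose let the fingers close, or fill a call up. It gives the time, the measured TCP pose, the force and the opening at its end, in the units of the state.
- robot.observe(): the state, without advancing time (a new reading comes with each control period).
- robot.get_image(name): name is "scene" or "top"; returns a dict with "frame" (400x640x3 uint8, red, green, blue), "vertical_fov" (degrees; the focal length in pixels is half the picture's height over the tangent of half this angle, whatever the lens; pixels are square), "cx", "cy" (the principal point, pixels), "distortion" ([k1, k2, p1, p2, k3] as OpenCV has them; the pictures are not rectified), "xyz" and "orientation" of the camera in the world. Camera axes: x right, y up, looking along -z (the intrinsics and any distortion apply to the point x, -y, -z); pixel columns grow to the right and rows downward; lengths in mm; the calibration is good to about 2 mm. A picture is of the moment at which its call begins. There is no depth.
- robot.sign_off(): hands the job in, once; it reports no verdict.
Trained networks look in a picture, given as the dict that the camera call returned (one of the last four; its "shot" number tells which), for a name from the list of things; names that differ only in an ending like _2 or _b are one class to them, and where a whole thing is asked for, a point or a joint stands for the part that bears it (a point fixed in the world has none). Each returns a list of dicts, best first, with "score" (0 to 1); they miss things now and then, are a little off and sometimes report something else, mostly with a low value. They report only what shows in the picture. A call takes as long as a camera call. They do not tell look-alikes from the thing itself.
- robot.look_for(picture, name): "rect" ([left, top, width, height] in pixels, round what is visible of it).
- robot.regions_of(picture, name): "region" (400x640 bool, what is visible of it) and "rect" ([left, top, width, height] in pixels, round what is visible of it).
- robot.spot_point(picture, name): "uv" ([column, row] in pixels: a listed point, or the origin of a listed thing).
The state is a dict: "t": time; "joints": joint angles; "dq": joint speeds; "effort": joint torques, N m; "tool_pos": TCP position; "tool_rot": TCP orientation; "force": force on the tool from outside, world axes, zero at the start; "wrist_torque": the same for the moment, N m; "width": finger opening in mm.
Only numpy, scipy, OpenCV 4.12 (cv2) and the standard library are available. Lean on these libraries where they do the work, as an engineer would, in place of code of your own. Each camera call takes 0.05 s, during which the arm holds its last target.

## Task

The cleaned door of the small bench incubator stands in the white draining rack. Lift it out and, holding it wide open in front of the incubator, lower it so that both hinge barrels go onto the two hinge pins together and sit fully home; feel your way on gently, without forcing, banging or dropping it onto the hinges. Then swing it gently shut against the seal, let go, and leave everything else as it stands.

Things in the scene. Friction and masses are not known exactly. Their poses are not given: they have to be found in the camera images.
- incubator: White bench incubator, 240 deep, 230 wide, 262 high, fixed, open chamber, door off. Origin: centre of its underside. Front face at its x = -120, looking along -x; z up. At the front's +y edge a steel hinge strip carries two round-ended brackets, 14 wide, 8 thick, standing 21 to 25 off the front, seats (tops) 64 and 182 above the bench; on each an upright pin, diameter 9, 16 long, tip chamfered 0.5.
- hinge_line (a point): Nominal place of the lower pin's foot on its seat: incubator x = -136, y = 101, z = 64. Only nominal: the strip is screwed on through slots, so both pins stand together up to 2 off it in x and 5.5 in y (upright, one exactly above the other, heights exact): feel for them. The lower barrel cannot pass the upper bracket: bring the door in level from the front, barrels just above the pin tips, then lower.
- seal (a point): Centre of the front of the black seal (3 thick) round the chamber; the shut door's inner face lies on it. Axes as the incubator's. Above it a control fascia juts 20 out of the front, z 238 to 262 over the bench, incubator y -115 to +72. It overhangs the shut door, 6 above its top: so the door can be lowered onto the pins only while open 80 to 110 degrees, and shuts only when fully home.
- door_center (a point): Centre of the loose door, half-way up. White frame with a glass pane, 22 thick (x), 172 wide (y), 190 high (z up), 0.4 to 0.6 kg, centre of mass within 8. Outer face -x, hinge barrels on the +y edge. Its solid top rail, 36 high, is bare on both faces: grip it across the 22 from above. It starts upright in either slot of the rack, 1.5 play on each side, lower edge 12 above the bench.
- door_handle (a point): Middle of the upright steel bar handle on the door's outer face, 75 long, bar axis 35 off the face, 46 along x in front of the door's centre, 71 towards -y, 5 above it. Hung, the door turns freely and stays where left. Shut, its axes are the incubator's and this point is at x = -180 there; open 90 degrees, its yaw is the incubator's minus 90 degrees (handle side swung to the front).
- barrel_low (a point): Mouth (lower end, on the axis) of the lower hinge barrel: upright steel tube, outside 16, bore 10.5 right through, 28 long. 101 along the door's +y from its centre and 73 below it. Fully home it sits on the lower bracket, 64 above the bench.
- barrel_up (a point): The same for the upper barrel: 101 along the door's +y from its centre, 45 above it; 118 above the lower one. Fully home its mouth is 182 above the bench. Pressed with more than a few newtons on the pin tips, the door slowly pivots in a gripper's pads and goes out of square.
- rack: White plastic draining rack, fixed: two bars 250 long along its x with upright pegs (tips 66 above the bench) forming two slots at x = +50 and x = -50; things in the slots stand across it, along its y. Origin on the bench under its middle.
- shelf_pan: Perforated aluminium shelf pan, 180 wide, 160 high, 22 thick, standing on edge in the rack's other slot; no barrels or handle. Origin: middle of its lower edge. To be left there.
- microplate: White 96-well plate, 86 x 128 x 13, lying flat between the rack and the incubator. Origin at the centre of its underside. To be left alone.
- multipipette: Eight-channel pipette lying flat, about 250 long, 92 wide at its head, 24 thick. Origin at the centre of its underside. To be left alone.
- tip_box: Box of pipette tips, 87 x 124 x 80. Origin at the centre of its underside. To be left alone.
- wash_bottle: White bottle, diameter 68, 160 high. Origin at the centre of its underside. To be left alone.
- reagent: Small amber bottle, diameter 54, 110 high. Origin at the centre of its underside. To be left alone.
Things that resemble listed ones, but are neither listed nor needed, are in the scene too. Of the things that look like the part that bears door_center, the largest one is meant.

How it is judged:
By the outcome, as a careful person would: the job done as asked, in the order asked, and still so for the second after the job is handed in, with the robot touching nothing.
It also fails if it takes over 72 s, if anything falls off the work surface, if the arm or the gripper's body presses on something with over 40 N, if the wrist force passes 120 N, or if a joint passes its speed limit or range.

## Working session

There is one attempt and no reset: what is moved stays moved. The work goes in short steps, Python scripts to look and compute and a shell command to move; the robot and the scene stay as the last step left them, time stands still between calls to the robot, and variables do not carry over. Pictures are saved under pics/ and viewed, and the job is handed in when it is done.

```bash
mkdir -p pics; ls
cat > h.py <<'E'
import numpy as np, cv2, json
from scipy.spatial.transform import Rotation as R
from cell import robot
def K(p):
    H=p["frame"].shape[0]; f=H/2/np.tan(np.radians(p["vertical_fov"])/2)
    return np.array([[f,0,p["cx"]],[0,f,p["cy"]],[0,0,1.]])
def ray(p,uv):
    n=cv2.undistortPoints(np.array([[uv]],float),K(p),np.array(p["distortion"],float))[0,0]
    d=R.from_quat(p["orientation"]).apply([n[0],-n[1],-1.])
    return np.array(p["xyz"],float),d/np.linalg.norm(d)
def onz(p,uv,z):
    o,d=ray(p,uv); return o+d*(z-o[2])/d[2]
def tri(p1,u1,p2,u2):
    o1,d1=ray(p1,u1);o2,d2=ray(p2,u2)
    A=np.stack([d1,-d2],1);s=np.linalg.lstsq(A,o2-o1,rcond=None)[0]
    a=o1+d1*s[0];b=o2+d2*s[1];return (a+b)/2,np.linalg.norm(a-b)
def proj(p,X):
    X=np.atleast_2d(X); c=R.from_quat(p["orientation"]).inv().apply(X-np.array(p["xyz"]))
    c=c*[1,-1,-1]
    return cv2.projectPoints(c.reshape(-1,1,3),np.zeros(3),np.zeros(3),K(p),np.array(p["distortion"],float))[0].reshape(-1,2)
def save(p,n,crop=None,s=1):
    im=p["frame"][:,:,::-1]
    if crop: x,y,w,h=crop; im=im[y:y+h,x:x+w]
    cv2.imwrite("pics/"+n,cv2.resize(im,None,fx=s,fy=s,interpolation=cv2.INTER_CUBIC))
E
python3 - <<'E'
from h import *
for n in ["scene","top"]:
    p=robot.get_image(n); save(p,n+"0.png"); print({k:v for k,v in p.items() if k!="frame"})
    for t in ["incubator","hinge_line","seal","door_center","door_handle","barrel_low","barrel_up","rack","shelf_pan"]:
        r=robot.spot_point(p,t); print(n,t,[(round(x["score"],2),np.round(x["uv"],1).tolist()) for x in r])
print(robot.observe())
E
```

```text
pics
{'vertical_fov': 48.57816962882148, 'cx': 314.7465750971503, 'cy': 203.60744823149824, 'distortion': array([-0.08085057,  0.        ,  0.        ,  0.        ,  0.        ]), 'xyz': array([ 973.13562966,  700.1288713 , 1220.54352376]), 'orientation': array([0.08746184, 0.30020878, 0.91818542, 0.24322964]), 'shot': 1}
scene incubator []
scene hinge_line []
scene seal []
scene door_center [(0.97, [295.2, 149.3]), (0.88, [298.5, 117.2]), (0.71, [338.9, 143.1])]
scene door_handle [(0.86, [325.3, 145.4]), (0.81, [297.5, 134.2]), (0.78, [309.2, 122.3]), (0.46, [335.1, 201.7])]
scene barrel_low [(0.8, [273.2, 127.8]), (0.61, [351.2, 144.3]), (0.58, [308.4, 187.0]), (0.52, [297.2, 147.7])]
scene barrel_up [(0.86, [273.7, 114.7]), (0.66, [307.7, 163.2]), (0.62, [349.9, 125.4])]
scene rack [(0.6, [283.0, 173.6])]
scene shelf_pan [(0.9, [271.6, 175.5])]
{'vertical_fov': 50.955580444764074, 'cx': 319.56736272634595, 'cy': 200.27734998628972, 'distortion': array([0.0244991, 0.       , 0.       , 0.       , 0.       ]), 'xyz': array([ 457.55684376,  -30.56346885, 1167.08676602]), 'orientation
[... 637 characters left out ...]
(0.9, [397.0, 196.5])]
{'t': 1.0, 'joints': array([-1.36227736e+00,  3.78898884e-01,  1.73419008e+00,  1.03246785e-07,
        1.02854208e+00, -3.33197113e-02]), 'dq': array([-1.04994803e-03, -1.77987466e-04,  3.60521868e-04,  1.71505024e-03,
        7.58263049e-05, -1.27962001e-03]), 'effort': array([ 2.28098215e-03, -7.63691139e+01, -4.34743631e+01,  6.52509718e-02,
        3.90781194e-02, -3.42967655e-05]), 'tool_pos': array([ 167.62443047, -679.64168991,  213.93745696]), 'tool_rot': array([ 0.4360454 ,  0.55667189, -0.43602791,  0.55665113]), 'force': array([-0.90293556,  0.92064744,  0.26879119]), 'wrist_torque': array([-0.04937198,  0.00336302,  0.05130617]), 'width': 91.6568198836959}
```

View pics/scene0.png

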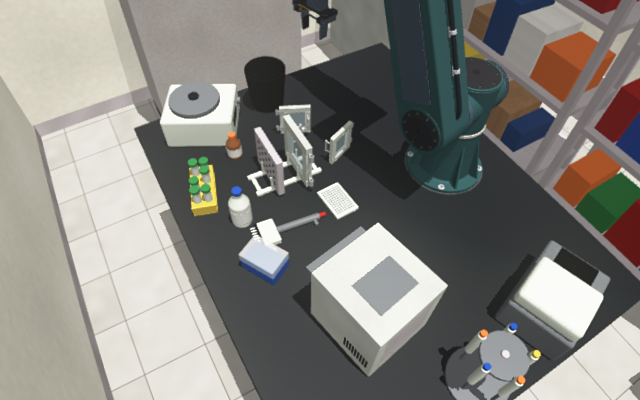

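View pics/top0.png

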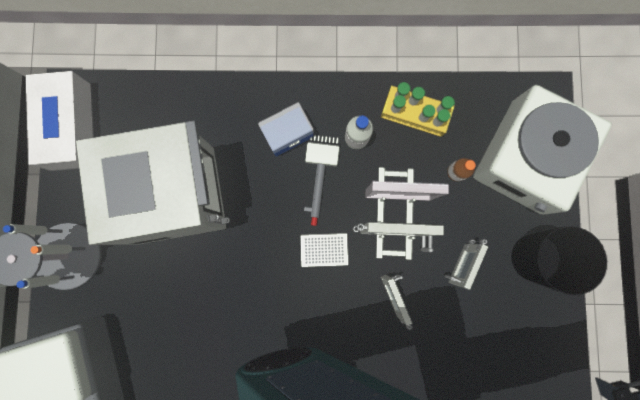

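Run:
```python
from h import *
p=robot.get_image("top"); save(p,"t1.png",(340,150,160,190),3.1)
save(p,"t2.png",(70,110,170,140),4.5)
s=robot.get_image("scene"); save(s,"s1.png",(240,95,130,110),5)
for t in ["incubator","door_center","rack","shelf_pan"]:
  for pp in (p,s):
    print(t,[(round(x["score"],2),np.round(x["rect"]).tolist()) for x in robot.look_for(pp,t)])
```

```text
incubator [(0.87, [77.0, 122.0, 148.0, 122.0])]
incubator [(0.66, [309.0, 223.0, 138.0, 154.0])]
door_center [(0.9, [444.0, 242.0, 41.0, 49.0]), (0.83, [351.0, 220.0, 94.0, 30.0]), (0.6, [382.0, 276.0, 29.0, 56.0])]
door_center [(0.95, [326.0, 120.0, 27.0, 46.0]), (0.76, [283.0, 114.0, 29.0, 74.0]), (0.65, [277.0, 102.0, 32.0, 34.0])]
rack [(0.91, [375.0, 164.0, 44.0, 95.0])]
rack [(0.87, [248.0, 153.0, 75.0, 45.0])]
shelf_pan [(0.68, [369.0, 183.0, 78.0, 17.0]), (0.56, [447.0, 162.0, 31.0, 21.0])]
shelf_pan [(0.88, [254.0, 126.0, 34.0, 71.0])]
```

View pics/t1.png

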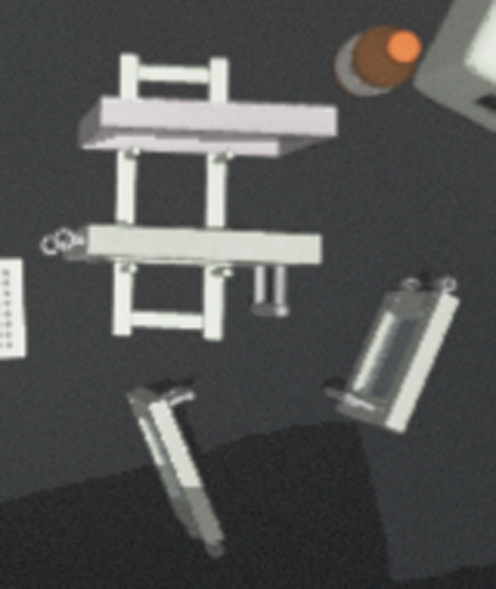

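View pics/t2.png

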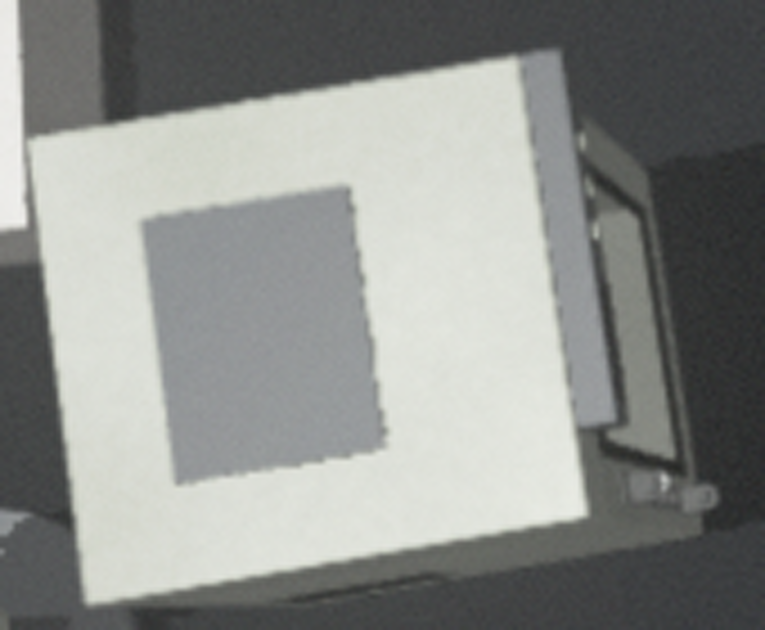

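View pics/s1.png

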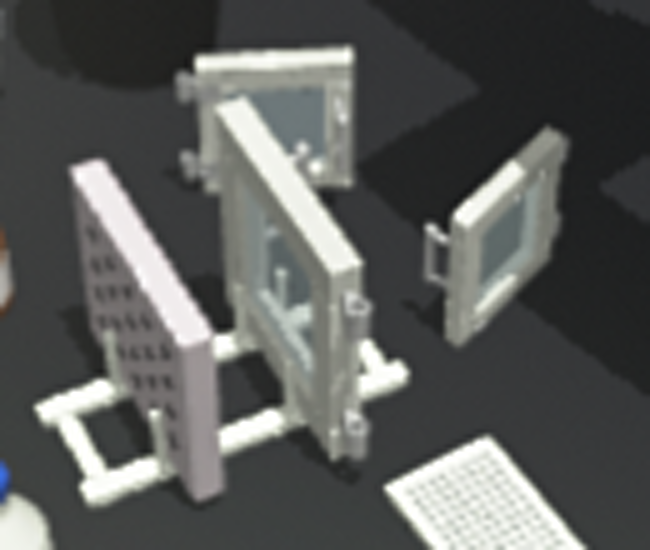

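Run:
```python
from h import *
p=robot.get_image("top"); s=robot.get_image("scene")
o=lambda u:( (u[0]+.5)/4.5+70-.5,(u[1]+.5)/4.5+110-.5)
for c in [(28,138),(521,55),(588,518),(88,605)]: print("inc",np.round(onz(p,o(c),262),1))
o=lambda u:( (u[0]+.5)/3.1+340-.5,(u[1]+.5)/3.1+150-.5)
for c in [(88,227),(321,235),(321,263),(88,258)]: print("door",np.round(onz(p,o(c),202),1))
# door in plane z=202 rectified edges: threshold
import cv2
for nm,pp in (("top",p),("scene",s)):
  for t in ["door_center","incubator"]:
    for r in robot.regions_of(pp,t): print(nm,t,round(r["score"],2),r["rect"],r["region"].sum())
# rectified view
def rect(pp,x0,x1,y0,y1,z,n,sc=3):
    xs=np.arange(x1,x0,-1/sc); ys=np.arange(y1,y0,-1/sc)
    X,Y=np.meshgrid(xs,ys,indexing="ij")
    uv=proj(pp,np.stack([X,Y,0*X+z],-1).reshape(-1,3)).reshape(X.shape+(2,)).astype(np.float32)
    im=cv2.remap(pp["frame"],uv[...,0],uv[...,1],cv2.INTER_LINEAR)[:,:,::-1]
    cv2.imwrite("pics/"+n,im)
rect(p,350,470,-290,-60,202,"r1.png"); rect(s,350,470,-290,-60,202,"r2.png")
rect(p,350,620,120,420,262,"r3.png",2); rect(s,350,620,120,420,262,"r4.png",2)
```

```text
inc [676.7 499.4 262. ]
inc [720.  264.1 262. ]
inc [494.  224.3 262. ]
inc [452.1 457.7 262. ]
door [ 502.4 -143.6  202. ]
door [ 497.4 -315.8  202. ]
door [ 476.8 -315.2  202. ]
door [ 479.5 -143.4  202. ]
top door_center 0.96 [383.0, 274.9, 29.0, 52.3] 574
top door_center 0.74 [444.3, 239.4, 40.8, 50.0] 1013
top door_center 0.72 [354.8, 220.3, 88.6, 30.9] 1021
top incubator 0.67 [79.2, 125.6, 145.1, 117.7] 14802
scene door_center 0.96 [285.0, 113.7, 30.4, 77.7] 1307
scene door_center 0.62 [280.1, 104.2, 26.7, 26.6] 553
scene door_center 0.59 [324.9, 121.6, 30.1, 42.8] 695
scene incubator 0.74 [311.2, 222.3, 137.2, 157.1] 12918
```

```bash
cat >> h.py <<'E'
def rect(pp,x0,x1,y0,y1,z,n,sc=3):
    xs=np.arange(x1,x0,-1/sc); ys=np.arange(y1,y0,-1/sc)
    X,Y=np.meshgrid(xs,ys,indexing="ij")
    uv=proj(pp,np.stack([X,Y,0*X+z],-1).reshape(-1,3)).reshape(X.shape+(2,)).astype(np.float32)
    im=cv2.remap(pp["frame"],uv[...,0],uv[...,1],cv2.INTER_LINEAR)[:,:,::-1].copy()
    for k in range(len(xs)):
        if abs(xs[k]%20)<.17*3/sc: im[k,:6]=(0,0,255)
    for k in range(len(ys)):
        if abs(ys[k]%20)<.17*3/sc: im[:6,k]=(0,0,255)
    return im
E
python3 - <<'E'
from h import *
p=robot.get_image("top"); s=robot.get_image("scene")
a=rect(p,440,530,-340,-100,202,"");b=rect(s,440,530,-340,-100,202,"")
cv2.imwrite("pics/r1.png",np.vstack([a,b]))
a=rect(p,430,740,190,520,262,"",1.2);b=rect(s,430,740,190,520,262,"",1.2)
cv2.imwrite("pics/r3.png",np.hstack([a,b]))
E
```

```text
(no output)
```

View pics/r1.png

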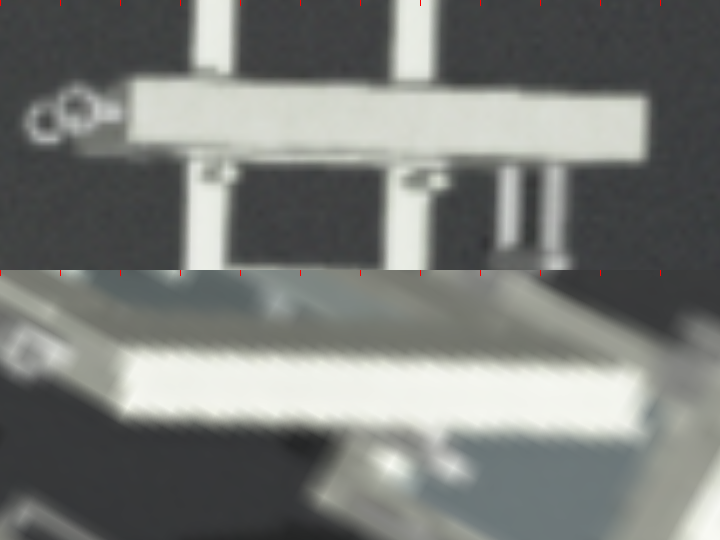

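View pics/r3.png

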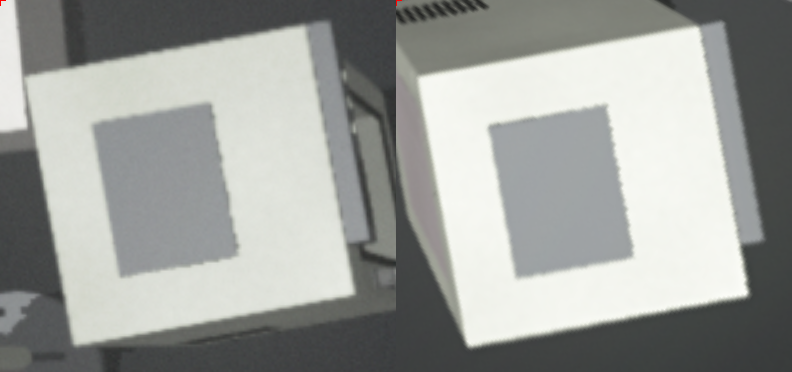

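Run:
```python
from h import *
p=robot.get_image("top"); s=robot.get_image("scene")
c=np.array([584.7,361.9]);a=np.radians(100.3)
M=np.array([[np.cos(a),-np.sin(a)],[np.sin(a),np.cos(a)]])
h=c+M@[-136,101]; print("hinge",h)
def pr(z): return proj(p,[*h,z])[0],proj(s,[*h,z])[0]
for z in (64,80,182,198): print(z,*pr(z))
# overlay
im=p["frame"][:,:,::-1].copy(); im=im[190:250,185:255]; k=10
im=cv2.resize(im,None,fx=k,fy=k,interpolation=cv2.INTER_CUBIC)
for z in (64,80,182,198):
    u=pr(z)[0]; cv2.drawMarker(im,tuple(int(v) for v in ((u-[185,190]+.5)*k)),(0,0,255),0,14,1)
for q in [(-120,-115),(-120,115),(120,115),(120,-115),(-140,-115),(-140,72)]:
    u=proj(p,[*(c+M@q),262])[0]; v=proj(s,[*(c+M@q),262])[0]; print(q,u,v)
cv2.imwrite("pics/pin.png",im)
x=robot.observe(); Rt=R.from_quat(x["tool_rot"]).as_matrix(); print(np.round(Rt,3))
```

```text
hinge [509.64471242 210.03261111]
64 [227.15030615 221.91342374] [361.60657906 257.25619644]
80 [225.80482046 221.61531259] [362.15064425 254.57844553]
182 [216.20080576 219.48804667] [365.88161514 236.16779825]
198 [214.51098728 219.11387155] [366.51148502 233.05142639]
(-120, -115) [185.24459386 122.15211842] [309.97054825 271.17571625]
(-120, 115) [200.72041229 225.19423306] [377.23126553 220.94716299]
(120, 115) [ 88.28990243 244.99747808] [447.52732618 284.444305  ]
(120, -115) [ 75.29656972 140.42653621] [380.05842906 345.7363323 ]
(-140, -115) [194.28716406 120.63431512] [304.71300927 265.55647078]
(-140, 72) [207.0043282  203.95557315] [360.145297   224.79437128]
[[-0.     0.971  0.239]
 [ 0.     0.239 -0.971]
 [-1.     0.    -0.   ]]
```

View pics/pin.png

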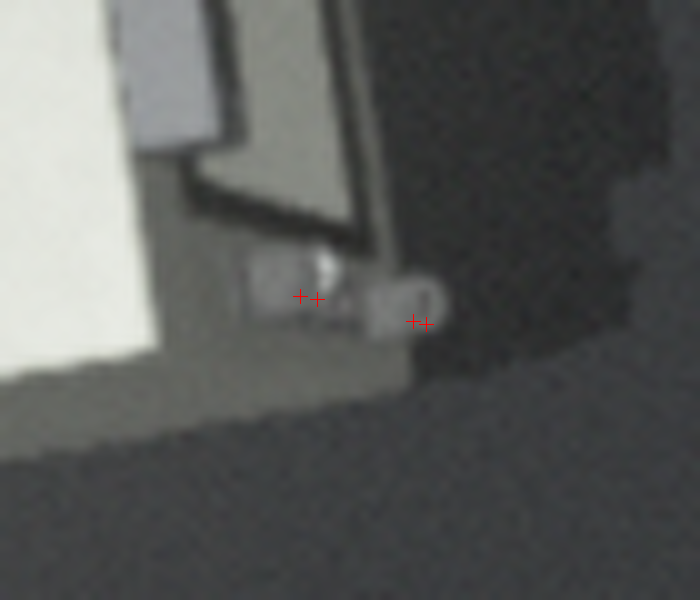

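```bash
python3 -m pendant '{"fingers":[6,6,6,6,6,6,6,6],"delta_pos":[[0,0,5],[0,0,10],[32.2,45.1,12],[32.2,45.1,12],[32.2,45.1,12],[32.2,45.1,12],[32.2,45.1,12],[32.2,45.1,12]],"spin":[0,0,1.301,1.301,1.301,1.301,1.301,1.301]}'
```

```text
t: 2.8
tool_pos: [342.6, -433.9, 325.0]
tool_rot: [0.148, 0.691, -0.149, 0.691]
force: [1.1, -0.7, 0.2]
width: 60.1
```

```bash
python3 -m pendant '{"fingers":[6,6,6,6,6,6,6,6],"delta_pos":[[14.7,20.5,0],[14.7,20.5,0],[14.7,20.5,0],[14.7,20.5,0],[14.7,20.5,0],[14.7,20.5,0],[14.7,20.5,-8],[14.7,20.5,-8]],"spin":[0.393,0.393,0.393,0.393,0.393,0.393,0.393,0.393]}'
python3 - <<'E'
from h import *
o=robot.observe(); z=R.from_quat(o["tool_rot"]).as_matrix()[:,2]; print(o["tool_pos"],np.arctan2(z[1],z[0]))
p=robot.get_image("top"); save(p,"t5.png",(340,150,160,140),4)
s=robot.get_image("scene"); save(s,"s5.png",(220,50,160,150),4)
E
```

```text
t: 3.6
tool_pos: [488.3, -230.2, 242.9]
tool_rot: [0.012, 0.707, -0.012, 0.707]
force: [-0.2, -0.5, -0.5]
width: 60.2
[ 488.32155515 -230.22009969  242.88829279] -0.034968446259113335
```

View pics/t5.png

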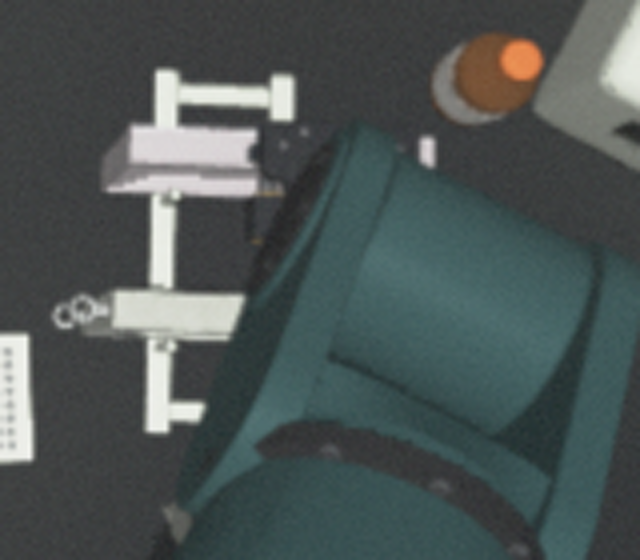

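View pics/s5.png

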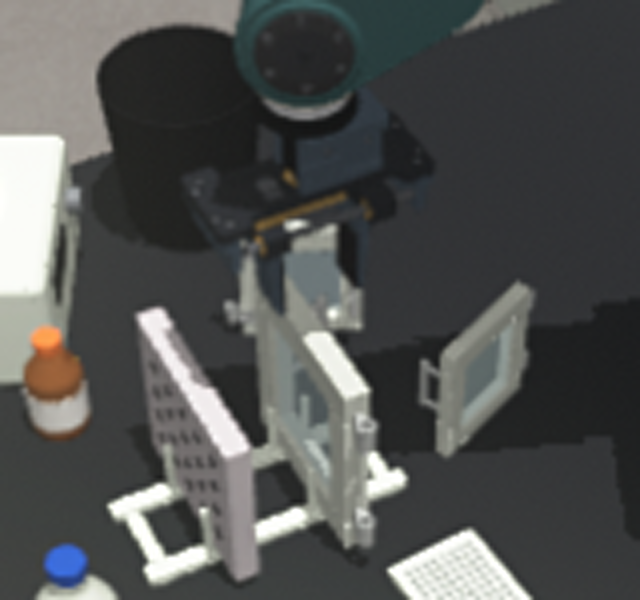

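```bash
python3 -m pendant '{"fingers":[6,6,6,6,6,6,6,6],"delta_pos":[[0,0,0],[0,0,0],[0,0,-2],[0,0,-4],[0,0,-5],[0,0,-6],[0,0,-6],[0,0,-6]],"spin":[0,0,0,0,0,0,0,0]}'
python3 - <<'E'
from h import *
o=robot.observe(); z=R.from_quat(o["tool_rot"]).as_matrix()[:,2]; print(o["tool_pos"],np.arctan2(z[1],z[0]))
E
```

```text
t: 4.5
tool_pos: [489.2, -230.9, 185.4]
tool_rot: [0.013, 0.707, -0.013, 0.707]
force: [0.5, -0.0, 0.1]
width: 59.8
[ 489.18153698 -230.87545043  185.43740287] -0.0360548955677923
```

```bash
python3 -m pendant '{"fingers":[6,6,2,2,2,2,2,2],"delta_pos":[[0.1,0.2,-0.9],[0.1,0.2,-1.4],[0.1,0.2,-1.4],[0.1,0.2,-1.4],[0.1,0.2,-1.4],[0.1,0.2,-1.4],[0.1,0.2,-1.4],[0.1,0.2,-1.4]],"spin":[0.007,0.007,0.007,0.007,0.007,0.007,0.007,0.007]}'
```

```text
t: 5.3
tool_pos: [489.9, -228.7, 170.9]
tool_rot: [0.01, 0.707, -0.01, 0.707]
force: [1.6, 0.6, 0.7]
width: 21.8
```

```bash
python3 -m pendant '{"fingers":[1.5,1.5,1.5,1.5,1.5,1.5,1.5,1.5],"delta_pos":[[0,0,0],[0,0,0.5],[0,0,1.5],[0,0,3],[0,0,5],[0,0,7],[0,0,8.5],[0,0,9.2]],"spin":[0,0,0,0,0,0,0,0]}'
python3 - <<'E'
from h import *
o=robot.observe(); z=R.from_quat(o["tool_rot"]).as_matrix()[:,2]; print(o["tool_pos"],np.arctan2(z[1],z[0]),o["force"],o["wrist_torque"],o["joints"])
s=robot.get_image("scene"); save(s,"s6.png",(220,50,160,150),4)
E
```

```text
t: 6.1
tool_pos: [490.3, -228.9, 265.0]
tool_rot: [0.01, 0.706, -0.011, 0.708]
force: [-0.2, 0.0, -4.1]
width: 22.2
[ 490.3495077  -228.9222953   264.96779039] -0.02894850022381479 [-0.1778277   0.04496861 -4.12798556] [-0.07541063 -0.10063804 -0.0057731 ] [-4.79841858e-01  6.39444700e-02  2.02298732e+00 -2.23708866e-05
  1.05221897e+00 -4.50881109e-01]
```

View pics/s6.png

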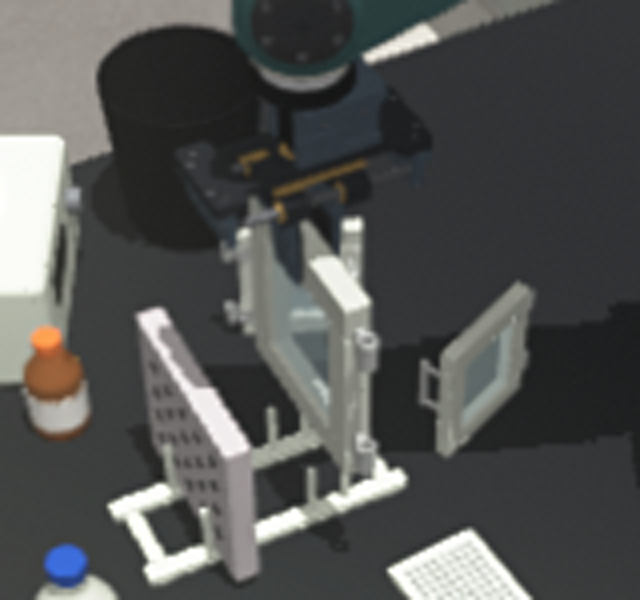

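```bash
python3 -m pendant '{"fingers":[1.5,1.5,1.5,1.5,1.5,1.5,1.5,1.5],"delta_pos":[[0.2,1.5,0],[0.8,5,0],[1.5,9.5,0],[2.3,14,0],[3.1,19,0],[3.9,23.5,0],[4.5,27.5,0],[4.8,29.5,0]],"spin":[0.02,0.05,0.08,0.11,0.14,0.17,0.2,0.209]}'
python3 -m pendant '{"fingers":[1.5,1.5,1.5,1.5,1.5,1.5,1.5,1.5],"delta_pos":[[0.1,0.4,0],[0.1,0.7,-1],[0.1,0.7,-2],[0.1,0.7,-3],[0.1,0.7,-3.6],[0.1,0.7,-4],[0.1,0.7,-4],[0.1,0.7,-4]],"spin":[0,0,0,0,0,0,0,0]}'
python3 - <<'E'
from h import *
o=robot.observe(); z=R.from_quat(o["tool_rot"]).as_matrix()[:,2]; print(o["tool_pos"],np.arctan2(z[1],z[0]),o["force"],o["wrist_torque"],o["joints"])
s=robot.get_image("top"); save(s,"t7.png",(170,140,160,120),5)
s=robot.get_image("scene"); save(s,"s7.png",(250,60,200,200),3)
E
```

```text
t: 6.95
tool_pos: [537.1, 69.9, 261.7]
tool_rot: [-0.065, 0.705, 0.065, 0.704]
force: [0.2, -1.6, -3.5]
width: 22.1
t: 7.75
tool_pos: [539.0, 73.2, 222.9]
tool_rot: [-0.063, 0.704, 0.063, 0.704]
force: [-0.7, 0.2, -3.4]
width: 21.8
[538.99112938  73.17212672 222.94127036] 0.17966812289329617 [-0.65449289  0.16864437 -3.44465994] [ 0.01140364 -0.1388043  -0.0036812 ] [ 9.20712688e-02  1.21465667e-01  2.04508976e+00  3.00695278e-05
  9.74791151e-01 -8.76137307e-02]
```

View pics/t7.png

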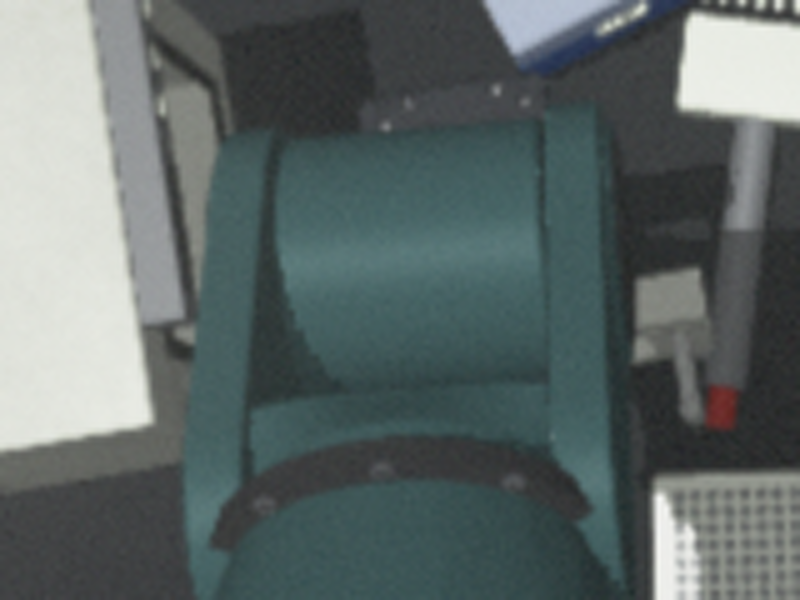

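View pics/s7.png

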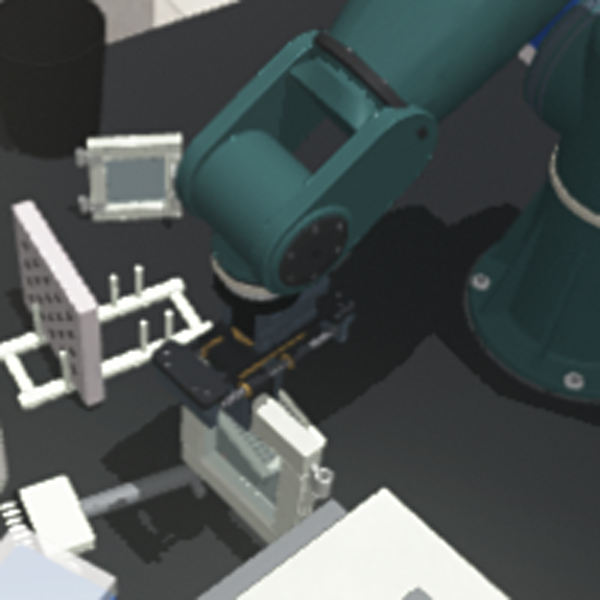

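```bash
python3 -m pendant '{"fingers":[1.5,1.5,1.5,1.5,1.5,1.5,1.5,1.5],"delta_pos":[[-0.1,0.6,0],[-0.2,1.4,0],[-0.35,2.1,0],[-0.48,2.7,0],[-0.56,3.2,0],[-0.62,3.6,0],[-0.66,3.85,0],[-0.68,3.96,0]],"spin":[0,0,0,0,0,0,0,0]}'
python3 -m pendant '{"fingers":[1.5,1.5,1.5,1.5,1.5,1.5,1.5,1.5],"delta_pos":[[0,0,-0.1],[0,0,-0.2],[0,0,-0.3],[0,0,-0.3],[0,0,-0.3],[0,0,-0.3],[0,0,-0.3],[0,0,-0.3]],"spin":[0,0,0,0,0,0,0,0]}'
python3 - <<'E'
from h import *
o=robot.observe(); z=R.from_quat(o["tool_rot"]).as_matrix()[:,2]; print(o["tool_pos"],np.arctan2(z[1],z[0]),o["force"],o["wrist_torque"])
s=robot.get_image("scene"); save(s,"s8.png",(300,140,120,120),6)
s=robot.get_image("top"); save(s,"t8.png",(180,180,120,90),6)
o=robot.observe(); print(o["force"],o["wrist_torque"],o["tool_pos"])
E
```

```text
t: 8.65
tool_pos: [532.0, 113.2, 222.7]
tool_rot: [-0.064, 0.704, 0.064, 0.704]
force: [-0.2, -0.2, -4.7]
width: 21.6
t: 9.45
tool_pos: [532.0, 112.9, 219.8]
tool_rot: [-0.064, 0.704, 0.064, 0.704]
force: [-0.2, 0.1, -4.0]
width: 21.9
[532.04118164 112.92835622 219.81060471] 0.17996856216755397 [-0.18958788  0.09864805 -4.04104459] [-0.0303623  -0.09890855 -0.03704205]
[-0.28758236 -0.32263372 -3.83077986] [ 0.02347181 -0.16888216 -0.02462069] [532.01132466 112.93880914 219.75028003]
```

View pics/s8.png

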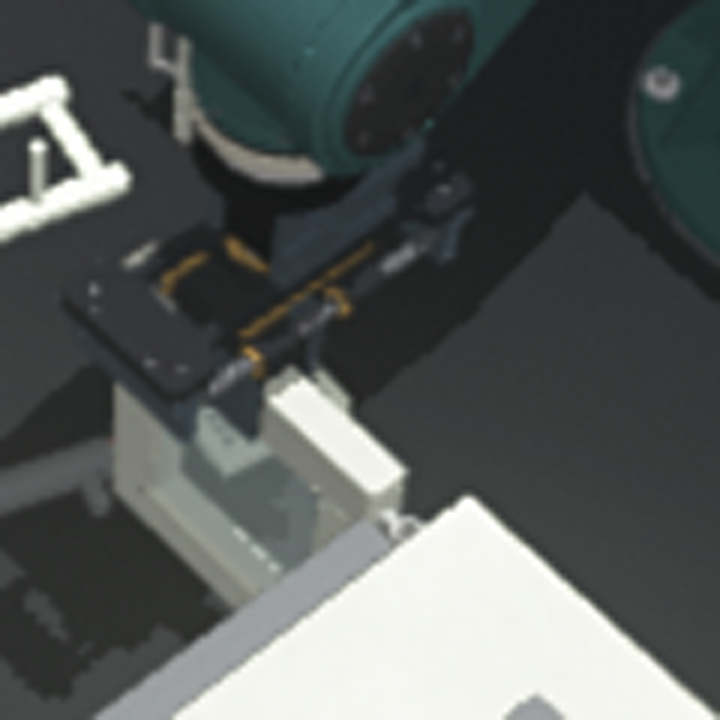

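View pics/t8.png

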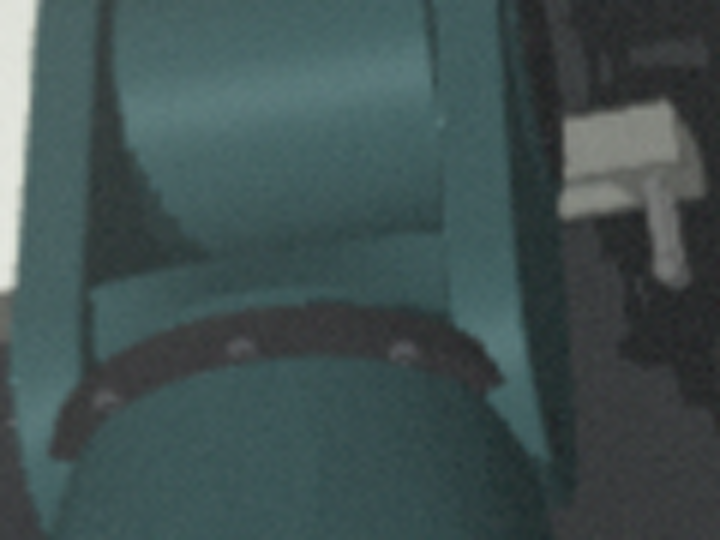

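Run:
```python
from h import *
p=robot.get_image("top");s=robot.get_image("scene")
a=.18; ex=np.array([np.cos(a),np.sin(a)]);ey=np.array([-np.sin(a),np.cos(a)]);T=np.array([532.0,112.9])
ip=p["frame"][180:270,180:300,::-1];ip=cv2.resize(ip,None,fx=6,fy=6,interpolation=cv2.INTER_CUBIC)
is_=s["frame"][140:260,300:420,::-1];is_=cv2.resize(is_,None,fx=6,fy=6,interpolation=cv2.INTER_CUBIC)
def dr(im,pp,X,off,c): 
    u=proj(pp,X)[0]; cv2.drawMarker(im,tuple(int(v) for v in ((u-off+.5)*6)),c,1,9,1)
for zz,c in ((250.9,(0,0,255)),):
  for q in [(11,86),(-11,86),(11,-86),(-11,-86)]:
    X=[*(T+ex*q[0]+ey*q[1]),zz]; dr(ip,p,X,[180,180],c);dr(is_,s,X,[300,140],c)
X=[*(T+ey*101),219.8-63.9+73]; dr(is_,s,X,[300,140],(0,255,0))
cv2.imwrite("pics/o1.png",ip[:360,480:]);cv2.imwrite("pics/o2.png",is_[300:600,200:520])
```

```text
(no output)
```

View pics/o1.png

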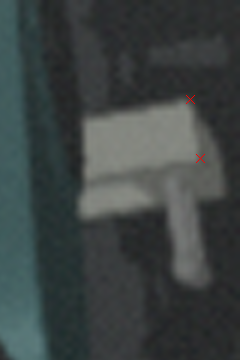

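View pics/o2.png

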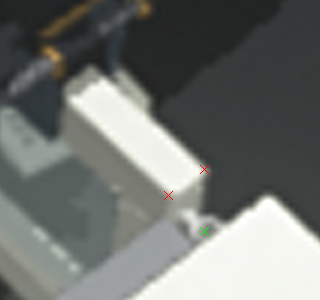

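```bash
python3 -m pendant '{"fingers":[1.5,1.5,1.5,1.5,1.5,1.5,1.5,1.5],"delta_pos":[[0.05,0.04,-0.1],[0.05,0.04,-0.15],[0.05,0.04,-0.2],[0.05,0.04,-0.24],[0.05,0.04,-0.28],[0.05,0.04,-0.32],[0.05,0.04,-0.34],[0.05,0.04,-0.36]],"spin":[0,0,0,0,0,0,0,0]}'
cat > st.py <<'E'
from h import *
o=robot.observe(); z=R.from_quat(o["tool_rot"]).as_matrix()[:,2]; print(np.round(o["tool_pos"],2),np.round(np.arctan2(z[1],z[0]),4),np.round(o["force"],1),np.round(o["wrist_torque"],3),round(o["width"],1))
E
python3 st.py
```

```text
t: 10.45
tool_pos: [532.6, 113.3, 216.2]
tool_rot: [-0.064, 0.704, 0.064, 0.704]
force: [-0.1, -0.1, -3.5]
width: 21.6
[532.57 113.35 216.16] 0.18 [-0.1 -0.1 -3.5] [ 0.016 -0.182 -0.047] 21.6
```

```bash
python3 -m pendant '{"fingers":[1.5,1.5,1.5,1.5,1.5,1.5,1.5,1.5],"delta_pos":[[0,0,-0.02],[0,0,-0.04],[0,0,-0.06],[0,0,-0.08],[0,0,-0.1],[0,0,-0.1],[0,0,-0.1],[0,0,-0.1]],"spin":[0,0,0,0,0,0,0,0]}'
python3 st.py
```

```text
t: 11.25
tool_pos: [532.6, 113.4, 215.1]
tool_rot: [-0.064, 0.704, 0.064, 0.704]
force: [0.8, 0.1, -4.6]
width: 21.9
[532.55 113.36 215.14] 0.18 [ 0.8  0.1 -4.6] [ 0.025 -0.336 -0.082] 21.9
```

```bash
python3 -m pendant '{"fingers":[1.5,1.5,1.5,1.5,1.5,1.5,1.5,1.5],"delta_pos":[[0,0,-0.02],[0,0,-0.04],[0,0,-0.06],[0,0,-0.08],[0,0,-0.1],[0,0,-0.1],[0,0,-0.1],[0,0,-0.1]],"spin":[0,0,0,0,0,0,0,0]}'
python3 st.py
```

```text
t: 12.05
tool_pos: [532.5, 113.3, 214.1]
tool_rot: [-0.064, 0.704, 0.064, 0.704]
force: [0.9, 0.2, -3.9]
width: 21.7
[532.51 113.35 214.15] 0.18 [ 0.9  0.2 -3.9] [ 0.029 -0.458 -0.125] 21.7
```

```bash
python3 -m pendant '{"fingers":[1.5,1.5,1.5,1.5,1.5,1.5,1.5,1.5],"delta_pos":[[0.01,0,0],[0.02,0,0],[0.03,0,0],[0.04,0,0],[0.05,0,0],[0.06,0,0],[0.06,0,0],[0.06,0,0]],"spin":[0,0,0,0,0,0,0,0]}'
python3 st.py
```

```text
t: 12.85
tool_pos: [533.1, 113.3, 214.1]
tool_rot: [-0.064, 0.704, 0.064, 0.704]
force: [-0.2, 0.3, -4.8]
width: 22.0
[533.1  113.32 214.14] 0.18 [-0.2  0.3 -4.8] [-0.008 -0.13  -0.02 ] 22.0
```

```bash
python3 -m pendant '{"fingers":[1.5,1.5,1.5,1.5,1.5,1.5,1.5,1.5],"delta_pos":[[0.02,0,0],[0.04,0,0],[0.06,0,0],[0.08,0,0],[0.09,0,0],[0.1,0,0],[0.1,0,0],[0.1,0,0]],"spin":[0,0,0,0,0,0,0,0]}'
python3 st.py
```

```text
t: 13.65
tool_pos: [534.1, 113.3, 214.2]
tool_rot: [-0.064, 0.704, 0.064, 0.704]
force: [0.6, 0.5, -3.5]
width: 22.0
[534.14 113.33 214.16] 0.18 [ 0.6  0.5 -3.5] [ 0.011 -0.127  0.041] 22.0
```

```bash
python3 -m pendant '{"fingers":[1.5,1.5,1.5,1.5,1.5,1.5,1.5,1.5],"delta_pos":[[0.01,0,0],[0.02,0,0],[0.03,0,0],[0.04,0,0],[0.05,0,0],[0.06,0,0],[0.06,0,0],[0.06,0,0]],"spin":[0,0,0,0,0,0,0,0]}'
python3 st.py
```

```text
t: 14.45
tool_pos: [534.7, 113.3, 214.1]
tool_rot: [-0.064, 0.704, 0.064, 0.704]
force: [-0.1, 1.7, -3.6]
width: 22.0
[534.71 113.35 214.14] 0.18 [-0.1  1.7 -3.6] [ 0.041 -0.071  0.028] 22.0
```

```bash
python3 -m pendant '{"fingers":[1.5,1.5,1.5,1.5,1.5,1.5,1.5,1.5],"delta_pos":[[0.01,0,0],[0.02,0,0],[0.03,0,0],[0.04,0,0],[0.05,0,0],[0.06,0,0],[0.06,0,0],[0.06,0,0]],"spin":[0,0,0,0,0,0,0,0]}'
python3 st.py
```

```text
t: 15.25
tool_pos: [535.1, 113.3, 214.1]
tool_rot: [-0.064, 0.704, 0.064, 0.704]
force: [-3.4, -0.1, -2.7]
width: 21.8
[535.13 113.34 214.07] 0.1802 [-3.4 -0.1 -2.7] [0.113 0.684 0.302] 21.8
```

```bash
python3 -m pendant '{"fingers":[1.5,1.5,1.5,1.5,1.5,1.5,1.5,1.5],"delta_pos":[[-0.05,0,0],[-0.1,0,0],[-0.15,0,0],[-0.15,0,0],[-0.15,0,-0.05],[-0.15,0,-0.1],[-0.15,0,-0.15],[-0.15,0,-0.2]],"spin":[0,0,0,0,0,0,0,0]}'
python3 st.py
```

```text
t: 16.05
tool_pos: [533.9, 113.4, 212.1]
tool_rot: [-0.064, 0.704, 0.064, 0.704]
force: [0.2, -0.9, -3.5]
width: 21.9
[533.85 113.36 212.1 ] 0.18 [ 0.2 -0.9 -3.5] [-0.037 -0.158  0.067] 21.9
```

```bash
python3 -m pendant '{"fingers":[1.5,1.5,1.5,1.5,1.5,1.5,1.5,1.5],"delta_pos":[[0,0,-0.05],[0,0,-0.1],[0,0,-0.15],[0,0,-0.2],[0,0,-0.25],[0,0,-0.3],[0,0,-0.35],[0,0,-0.35]],"spin":[0,0,0,0,0,0,0,0]}'
python3 st.py
```

```text
t: 16.85
tool_pos: [533.8, 113.3, 208.6]
tool_rot: [-0.064, 0.704, 0.064, 0.704]
force: [-0.1, 0.3, -3.8]
width: 21.9
[533.77 113.35 208.6 ] 0.18 [-0.1  0.3 -3.8] [-0.029 -0.098 -0.048] 21.9
```

```bash
python3 -m pendant '{"fingers":[1.5,1.5,1.5,1.5,1.5,1.5,1.5,1.5],"delta_pos":[[0,0,-0.07],[0,0,-0.14],[0,0,-0.21],[0,0,-0.28],[0,0,-0.35],[0,0,-0.42],[0,0,-0.48],[0,0,-0.5]],"spin":[0,0,0,0,0,0,0,0]}'
python3 st.py
```

```text
t: 17.65
tool_pos: [533.8, 113.3, 203.6]
tool_rot: [-0.064, 0.704, 0.064, 0.704]
force: [-1.5, -0.4, -4.5]
width: 21.9
[533.78 113.35 203.58] 0.18 [-1.5 -0.4 -4.5] [ 0.009 -0.105  0.007] 21.9
```

```bash
python3 -m pendant '{"fingers":[1.5,1.5,1.5,1.5,1.5,1.5,1.5,1.5],"delta_pos":[[0,0,-0.03],[0,0,-0.06],[0,0,-0.09],[0,0,-0.12],[0,0,-0.15],[0,0,-0.18],[0,0,-0.2],[0,0,-0.2]],"spin":[0,0,0,0,0,0,0,0]}'
python3 st.py
```

```text
t: 18.45
tool_pos: [533.8, 113.3, 201.6]
tool_rot: [-0.064, 0.704, 0.064, 0.704]
force: [-0.4, 0.8, -4.2]
width: 21.8
[533.78 113.32 201.6 ] 0.18 [-0.4  0.8 -4.2] [-0.024 -0.124 -0.029] 21.8
```

```bash
python3 -m pendant '{"fingers":[1.5,1.5,1.5,1.5,1.5,1.5,1.5,1.5],"delta_pos":[[0,0,-0.02],[0,0,-0.03],[0,0,-0.04],[0,0,-0.05],[0,0,-0.06],[0,0,-0.07],[0,0,-0.07],[0,0,-0.07]],"spin":[0,0,0,0,0,0,0,0]}'
python3 st.py
```

```text
t: 19.25
tool_pos: [533.8, 113.4, 201.0]
tool_rot: [-0.064, 0.704, 0.064, 0.704]
force: [1.0, 0.7, -3.2]
width: 21.6
[533.84 113.35 200.97] 0.18 [ 1.   0.7 -3.2] [-0.042 -0.1   -0.001] 21.6
```

```bash
python3 -m pendant '{"fingers":[1.5,1.5,1.5,1.5,1.5,1.5,1.5,1.5],"delta_pos":[[0,0,-0.01],[0,0,-0.02],[0,0,-0.03],[0,0,-0.04],[0,0,-0.05],[0,0,-0.05],[0,0,-0.05],[0,0,-0.05]],"spin":[0,0,0,0,0,0,0,0]}'
python3 st.py
```

```text
t: 20.05
tool_pos: [534.0, 113.3, 200.7]
tool_rot: [-0.064, 0.704, 0.064, 0.704]
force: [-1.4, -3.0, 4.6]
width: 21.9
[533.98 113.32 200.74] 0.18 [-1.4 -3.   4.6] [-0.029  0.378  0.248] 21.9
```

```bash
python3 -m pendant '{"fingers":[1.5,1.5,1.5,4,5,5,5,5],"delta_pos":[[0,0,0.02],[0,0,0.03],[0,0,0.03],[0,0,0.03],[0,0,0.03],[0,0,0.03],[0,0,0.03],[0,0,0.03]],"spin":[0,0,0,0,0,0,0,0]}'
python3 st.py
```

```text
t: 20.85
tool_pos: [533.8, 113.4, 200.7]
tool_rot: [-0.064, 0.704, 0.064, 0.704]
force: [-0.1, -0.2, 0.1]
width: 49.8
[533.83 113.36 200.74] 0.18 [-0.1 -0.2  0.1] [ 0.013 -0.131 -0.06 ] 49.8
```

```bash
python3 -m pendant '{"fingers":[5,5,5,5,3,0.5,0,0],"delta_pos":[[0,0,0.8],[0,0,2.5],[0,0,4.5],[0,0,5.5],[-1,-1.5,5.5],[-3.1,-5.5,5.5],[-3.1,-5.5,5.5],[-3.1,-5.5,5.5]],"spin":[0,0,0,0,0,0,0,0]}'
python3 st.py
python3 - <<'E'
from h import *
s=robot.get_image("scene"); save(s,"s9.png",(300,140,120,120),5)
s=robot.get_image("top"); save(s,"t9.png",(180,150,150,110),5)
E
```

```text
t: 21.65
tool_pos: [502.0, 57.4, 255.4]
tool_rot: [-0.063, 0.704, 0.063, 0.704]
force: [-0.6, 0.1, -0.5]
width: 20.7
[501.99  57.37 255.37] 0.1784 [-0.6  0.1 -0.5] [ 0.015 -0.085  0.022] 20.7
```

View pics/s9.png

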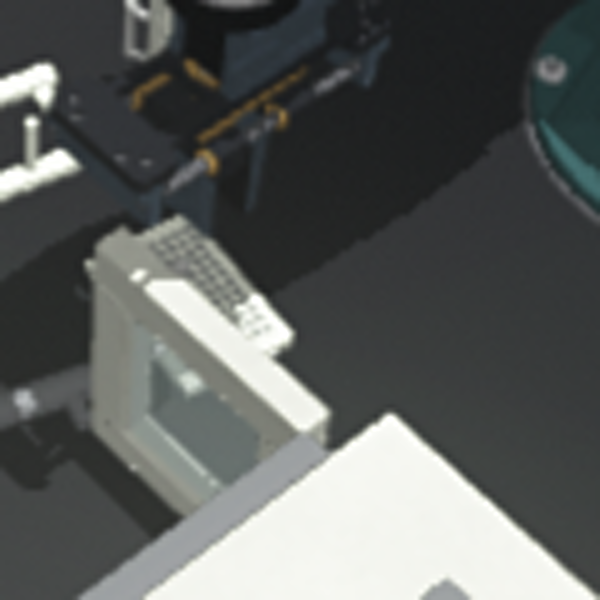

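View pics/t9.png

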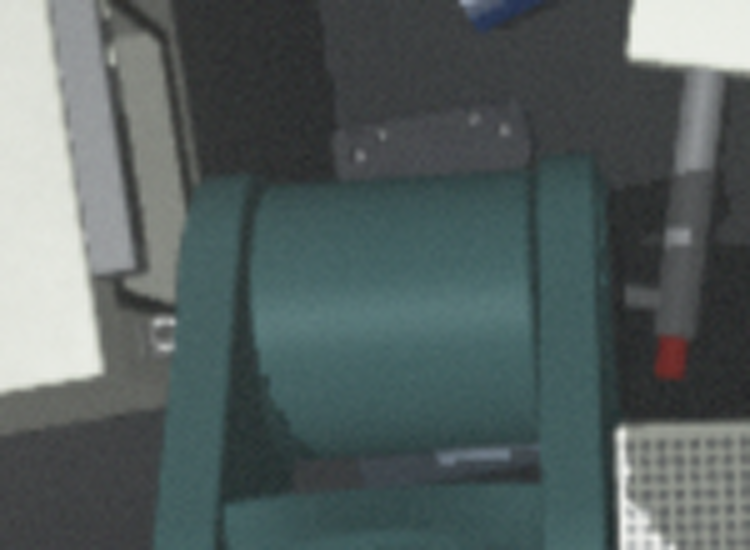

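```bash
python3 -m pendant '{"fingers":[0,0,0,0,0,0,0,0],"delta_pos":[[0,0,-0.5],[0,0,-1.5],[0,0,-2.5],[0,0,-3.5],[0,0,-4.4],[0,0,-4.9],[0,0,-4.9],[0,0,-4.9]],"spin":[0,0,0,0,0,0,0,0]}'
python3 st.py
python3 - <<'E'
import numpy as np
H=np.array([515.7,212.75]);r=150
def P(a,d): return H-r*np.array([-np.sin(a),np.cos(a)])-d*np.array([np.cos(a),np.sin(a)])
print("start d=24.5",P(.18,24.5))
for a in np.arange(.18,1.76,.0654):print(round(a,3),np.round(P(a,24.5),1))
print(P(1.7506,24.5))
E
```

```text
t: 22.55
tool_pos: [503.0, 58.3, 206.9]
tool_rot: [-0.064, 0.704, 0.064, 0.704]
force: [-0.2, 0.3, 0.2]
width: 0.4
[502.98  58.35 206.86] 0.18 [-0.2  0.3  0.2] [ 0.009 -0.065 -0.034] 0.4
start d=24.5 [518.45026554  60.78722153]
0.18 [518.5  60.8]
0.245 [528.4  61.3]
0.311 [538.2  62.4]
0.376 [548.   64.2]
0.442 [557.7  66.7]
0.507 [567.1  69.7]
0.572 [576.4  73.4]
0.638 [585.3  77.7]
0.703 [594.   82.5]
0.769 [602.4  87.9]
0.834 [610.3  93.8]
0.899 [617.9 100.3]
0.965 [625.  107.2]
1.03 [631.7 114.5]
1.096 [637.9 122.3]
1.161 [643.5 130.5]
1.226 [648.6 139. ]
1.292 [653.2 147.9]
1.357 [657.1 157. ]
1.423 [660.4 166.4]
1.488 [663.2 175.9]
1.553 [665.3 185.6]
1.619 [666.7 195.5]
1.684 [667.5 205.4]
1.75 [667.7 215.3]
[667.66331549 215.47043112]
```

```bash
python3 -m pendant '{"fingers":[0,0,0,0,0,0,0,0],"delta_pos":[[0.8,0.13,0],[1.4,0.23,0],[1.7,0.25,0],[2.04,0.26,0],[2.54,0.3,0],[3.03,0.35,0],[3.52,0.41,0],[4.5,0.59,0]],"spin":[0,0,0,0.033,0.065,0.098,0.131,0.196]}'
python3 st.py
```

```text
t: 23.35
tool_pos: [548.0, 64.3, 206.8]
tool_rot: [-0.133, 0.695, 0.133, 0.694]
force: [0.7, 0.1, 0.8]
width: 0.8
[547.99  64.26 206.78] 0.3775 [0.7 0.1 0.8] [-0.065 -0.097  0.028] 0.8
```

```bash
python3 -m pendant '{"fingers":[0,0,0,0,0,0,0,0],"delta_pos":[[0.97,0.24,0],[1.91,0.55,0],[2.84,0.92,0],[3.73,1.35,0],[4.6,1.83,0],[5.44,2.37,0],[6.23,2.96,0],[6.99,3.6,0]],"spin":[0.065,0.131,0.196,0.262,0.327,0.393,0.458,0.523]}'
python3 st.py
python3 - <<'E'
from h import *
s=robot.get_image("scene"); save(s,"s10.png",(280,140,140,140),5)
E
```

```text
t: 24.15
tool_pos: [618.4, 100.5, 206.8]
tool_rot: [-0.308, 0.636, 0.308, 0.636]
force: [-0.6, 0.1, -0.4]
width: 0.3
[618.37 100.49 206.77] 0.9016 [-0.6  0.1 -0.4] [ 0.024 -0.142  0.04 ] 0.3
```

View pics/s10.png

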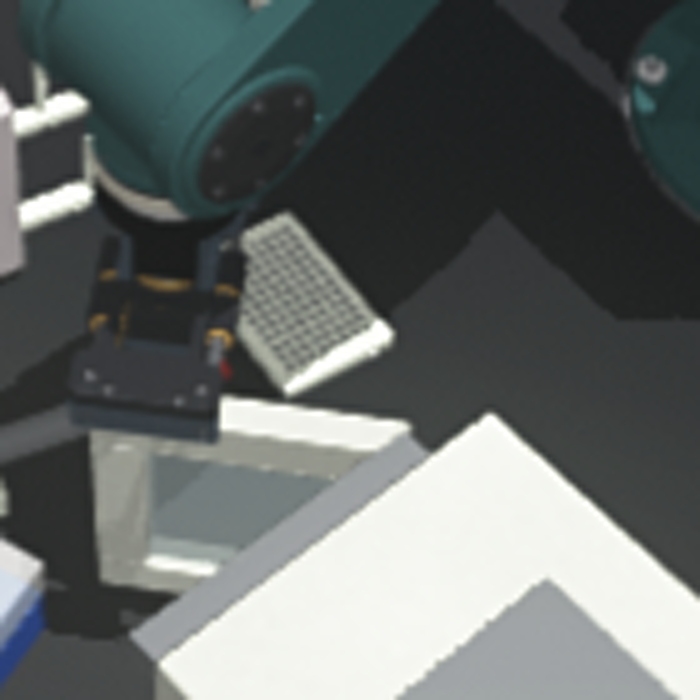

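```bash
python3 -m pendant '{"fingers":[0,0,0,0,0,0,0,0],"delta_pos":[[0.35,0.34,0],[0.71,0.69,0],[1.38,1.42,0],[2.0,2.2,0],[2.56,3.02,0],[3.07,3.87,0],[3.53,4.76,0],[3.73,5.2,0]],"spin":[0.033,0.065,0.131,0.196,0.262,0.327,0.393,0.425]}'
python3 st.py
```

```text
t: 25.0
tool_pos: [655.3, 152.8, 206.8]
tool_rot: [-0.435, 0.557, 0.435, 0.557]
force: [-0.3, -0.7, -0.8]
width: 0.4
[655.3  152.78 206.77] 1.3266 [-0.3 -0.7 -0.8] [ 0.031 -0.144  0.024] 0.4
```

```bash
python3 -m pendant '{"fingers":[0,0,0,0,0,0,0,0],"delta_pos":[[0.18,0.42,0],[0.35,0.89,0],[0.51,1.36,0],[0.65,1.83,0],[0.79,2.31,0],[0.9,2.8,0],[1.0,3.28,0],[1.07,3.77,0]],"spin":[0.03,0.063,0.096,0.129,0.162,0.194,0.227,0.26]}'
python3 st.py
python3 - <<'E'
from h import *
s=robot.get_image("scene"); save(s,"s11.png",(280,140,140,140),5)
E
```

```text
t: 25.8
tool_pos: [665.8, 190.4, 206.7]
tool_rot: [0.504, -0.496, -0.504, -0.496]
force: [0.6, -0.2, 0.3]
width: 0.5
[665.78 190.36 206.74] 1.5868 [ 0.6 -0.2  0.3] [ 0.065 -0.18  -0.05 ] 0.5
```

View pics/s11.png

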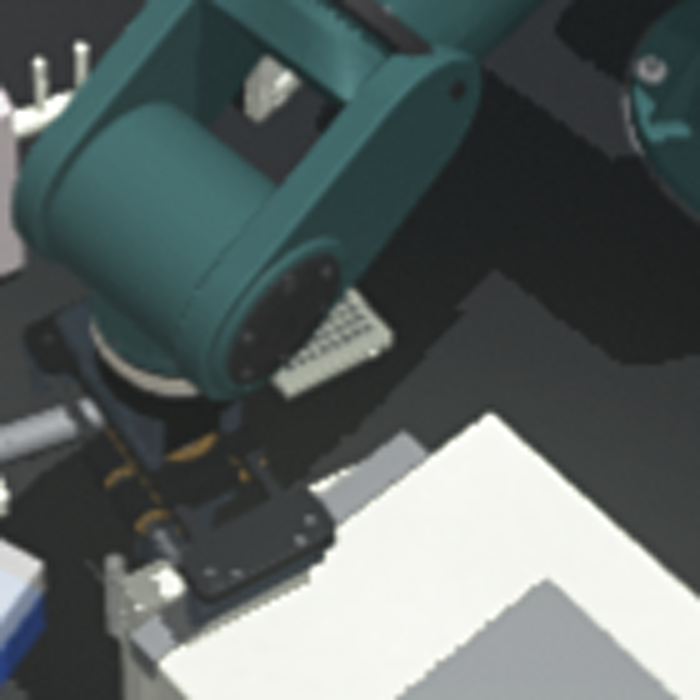

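```bash
python3 -m pendant '{"fingers":[0,0,0,0,0,0,0,0],"delta_pos":[[0.05,0.3,0],[0.09,0.6,0],[0.12,0.85,0],[0.14,1.1,0],[0.16,1.35,0],[0.17,1.55,0],[0.18,1.7,0],[0.18,1.8,0]],"spin":[0.02,0.04,0.056,0.072,0.09,0.102,0.112,0.119]}'
python3 st.py
python3 -m pendant '{"fingers":[0,0,0,0,0,0,0,0],"delta_pos":[[0,0.05,0],[0,0.1,0],[0,0.15,0],[0,0.2,0],[0,0.25,0],[0,0.3,0],[0,0.35,0],[0,0.4,0]],"spin":[0.003,0.007,0.01,0.013,0.017,0.02,0.023,0.026]}'
python3 st.py
```

```text
t: 26.65
tool_pos: [667.5, 208.1, 206.8]
tool_rot: [0.532, -0.466, -0.532, -0.466]
force: [1.0, -0.3, -0.3]
width: 0.5
[667.53 208.1  206.78] 1.7037 [ 1.  -0.3 -0.3] [ 0.023 -0.192 -0.019] 0.5
t: 27.45
tool_pos: [667.5, 212.0, 206.8]
tool_rot: [0.538, -0.459, -0.538, -0.459]
force: [0.0, 0.5, 0.2]
width: 0.5
[667.52 212.02 206.76] 1.7293 [0.  0.5 0.2] [ 0.041 -0.172 -0.035] 0.5
```

```bash
python3 -m pendant '{"fingers":[0,0,0,0,0,0,0,0],"delta_pos":[[0,0.04,0],[0,0.08,0],[0,0.12,0],[0,0.15,0],[0,0.18,0],[0,0.2,0],[0,0.22,0],[0,0.22,0]],"spin":[0.003,0.006,0.009,0.012,0.014,0.016,0.018,0.018]}'
python3 st.py
```

```text
t: 28.25
tool_pos: [667.5, 214.2, 206.8]
tool_rot: [-0.542, 0.454, 0.542, 0.454]
force: [-0.3, 0.3, 0.0]
width: 0.4
[667.52 214.16 206.75] 1.7471 [-0.3  0.3  0. ] [ 0.083 -0.185  0.002] 0.4
```

```bash
python3 -m pendant '{"fingers":[0,0,0,0,0,0,0,0],"delta_pos":[[0,0.02,0],[0,0.04,0],[0,0.06,0],[0,0.08,0],[0,0.1,0],[0,0.1,0],[0,0.1,0],[0,0.1,0]],"spin":[0.003,0.003,0.003,0.003,0.003,0.003,0.003,0.003]}'
python3 st.py
python3 -m pendant '{"fingers":[0,0,0,0,0,0,0,0],"delta_pos":[[0,0.02,0],[0,0.04,0],[0,0.06,0],[0,0.08,0],[0,0.08,0],[0,0.08,0],[0,0.08,0],[0,0.08,0]],"spin":[0,0,0,0,0,0,0,0]}'
python3 st.py
python3 - <<'E'
from h import *
s=robot.get_image("top"); save(s,"t12.png",(150,90,130,160),4)
E
```

```text
t: 29.05
tool_pos: [667.5, 215.2, 206.7]
tool_rot: [-0.543, 0.453, 0.543, 0.453]
force: [-0.4, 0.1, -0.4]
width: -0.0
[667.52 215.16 206.74] 1.75 [-0.4  0.1 -0.4] [ 0.032 -0.184  0.01 ] -0.0
t: 29.85
tool_pos: [667.5, 215.9, 206.8]
tool_rot: [0.543, -0.453, -0.543, -0.453]
force: [-0.6, -0.2, 0.4]
width: 0.4
[667.53 215.94 206.77] 1.75 [-0.6 -0.2  0.4] [ 0.034 -0.119 -0.045] 0.4
```

View pics/t12.png

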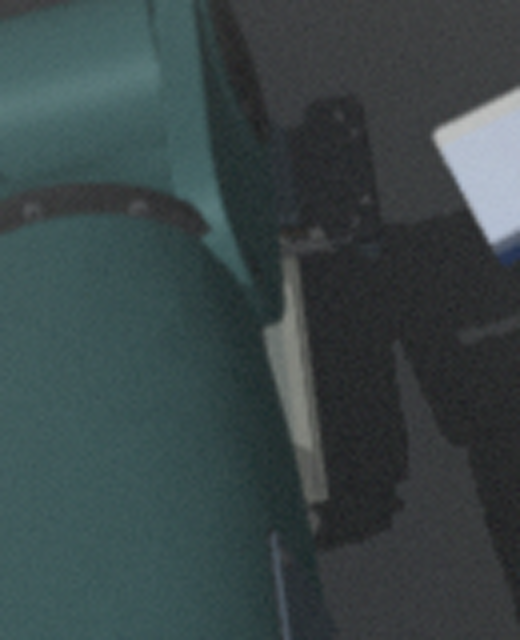

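Not yet against the seal; keep feeling forward.

```bash
python3 -m pendant '{"fingers":[0,0,0,0,0,0,0,0],"delta_pos":[[0,0.02,0],[0,0.04,0],[0,0.06,0],[0,0.08,0],[0,0.1,0],[0,0.1,0],[0,0.1,0],[0,0.1,0]],"spin":[0,0,0,0,0,0,0,0]}'
python3 st.py
python3 -m pendant '{"fingers":[0,0,0,0,0,0,0,0],"delta_pos":[[0,0.02,0],[0,0.04,0],[0,0.06,0],[0,0.08,0],[0,0.08,0],[0,0.08,0],[0,0.08,0],[0,0.08,0]],"spin":[0,0,0,0,0,0,0,0]}'
python3 st.py
```

```text
t: 30.7
tool_pos: [667.5, 216.9, 206.7]
tool_rot: [0.543, -0.453, -0.543, -0.453]
force: [-0.4, 0.1, 0.7]
width: 0.4
[667.51 216.95 206.75] 1.75 [-0.4  0.1  0.7] [ 0.067 -0.14   0.007] 0.4
t: 31.5
tool_pos: [667.5, 217.8, 206.8]
tool_rot: [0.543, -0.453, -0.543, -0.453]
force: [0.5, -0.3, 0.5]
width: 0.7
[667.52 217.76 206.76] 1.75 [ 0.5 -0.3  0.5] [ 0.076 -0.119 -0.014] 0.7
```

```bash
for i in 1; do python3 -m pendant '{"fingers":[0,0,0,0,0,0,0,0],"delta_pos":[[0,0.02,0],[0,0.04,0],[0,0.06,0],[0,0.08,0],[0,0.1,0],[0,0.12,0],[0,0.12,0],[0,0.12,0]],"spin":[0,0,0,0,0,0,0,0]}'; done
python3 st.py
python3 - <<'E'
from h import *
s=robot.get_image("scene"); save(s,"s13.png",(280,140,140,140),5)
E
```

```text
t: 32.3
tool_pos: [667.5, 219.0, 206.7]
tool_rot: [-0.543, 0.453, 0.543, 0.453]
force: [-0.3, 0.6, -0.7]
width: 0.6
[667.5  218.98 206.72] 1.7501 [-0.3  0.6 -0.7] [ 0.033 -0.143  0.011] 0.6
```

View pics/s13.png

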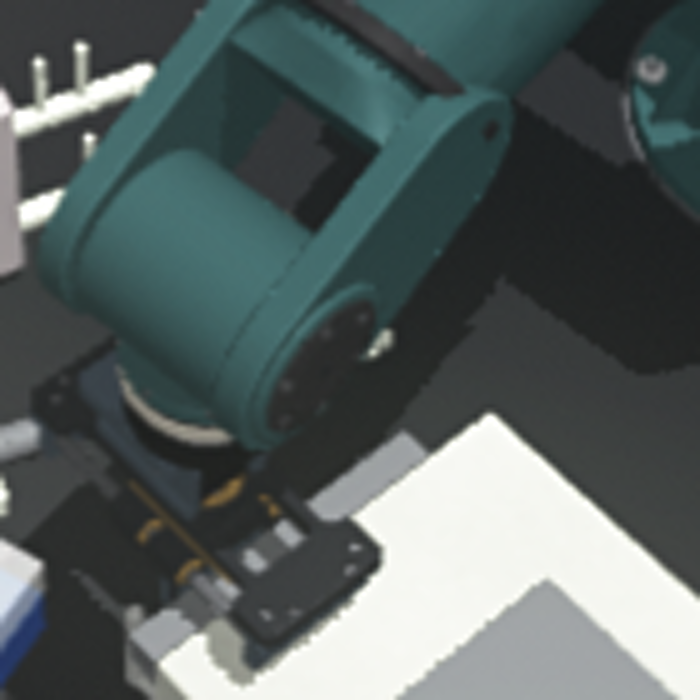

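```bash
python3 -m pendant '{"fingers":[0,0,0,0,0,0,0,0],"delta_pos":[[0,0.02,0],[0,0.04,0],[0,0.06,0],[0,0.08,0],[0,0.1,0],[0,0.1,0],[0,0.1,0],[0,0.1,0]],"spin":[0,0,0,0,0,0,0,0]}'
python3 st.py
python3 -m pendant '{"fingers":[0,0,0,0,0,0,0,0],"delta_pos":[[0,0.02,0],[0,0.04,0],[0,0.06,0],[0,0.08,0],[0,0.08,0],[0,0.08,0],[0,0.08,0],[0,0.08,0]],"spin":[0,0,0,0,0,0,0,0]}'
python3 st.py
```

```text
t: 33.15
tool_pos: [667.5, 219.9, 206.7]
tool_rot: [-0.543, 0.453, 0.543, 0.453]
force: [-0.7, -0.6, -0.6]
width: 0.3
[667.51 219.93 206.72] 1.75 [-0.7 -0.6 -0.6] [-0.04  -0.093  0.015] 0.3
t: 33.95
tool_pos: [667.5, 220.2, 206.7]
tool_rot: [0.543, -0.454, -0.543, -0.453]
force: [0.6, -6.0, 0.3]
width: 0.6
[667.52 220.23 206.74] 1.75 [ 0.6 -6.   0.3] [-0.929 -0.12   0.049] 0.6
```

```bash
python3 -m pendant '{"fingers":[0,0,0,0,0,0,0,0],"delta_pos":[[0,-0.1,0],[0.3,-1.5,0],[1,-5,0],[1,-9,2],[1,-13,6],[-3,-18,10],[-8,-22,12],[-12,-27,12]],"spin":[0,0,0,0,0,0,0,0]}'
python3 st.py
python3 - <<'E'
from h import *
s=robot.get_image("top"); save(s,"t14.png",(70,100,180,150),4.4)
s=robot.get_image("scene"); save(s,"s14.png",(260,200,140,120),5)
E
```

```text
t: 34.75
tool_pos: [585.6, -8.0, 319.2]
tool_rot: [0.544, -0.453, -0.542, -0.454]
force: [0.7, -1.0, -0.7]
width: 0.5
[585.64  -7.98 319.17] 1.7501 [ 0.7 -1.  -0.7] [ 0.081 -0.177  0.083] 0.5
```

View pics/t14.png

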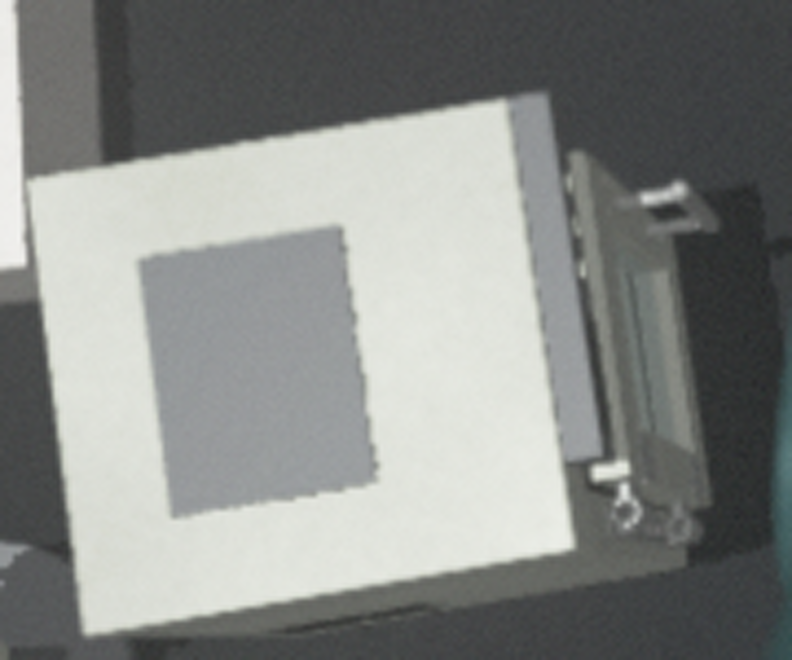

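View pics/s14.png

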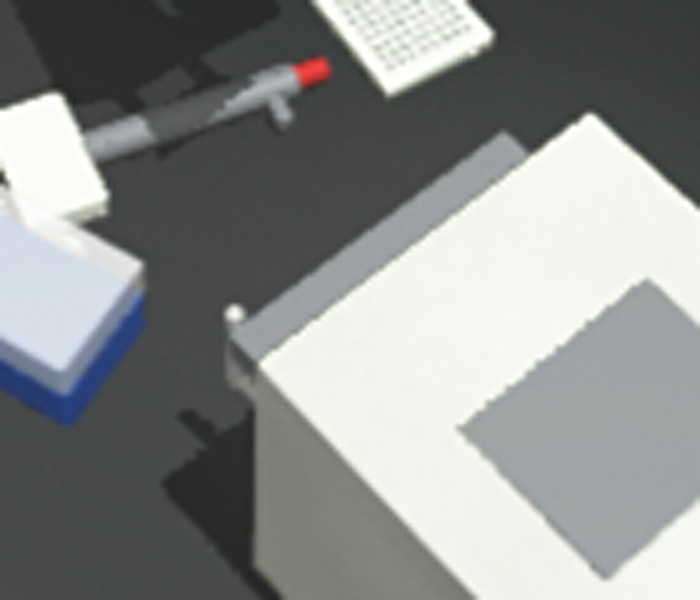

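Run:
```python
from h import *
p=robot.get_image("top")
im=p["frame"][100:250,170:250,::-1];k=5;im=cv2.resize(im,None,fx=k,fy=k,interpolation=cv2.INTER_CUBIC)
H=np.array([515.7,212.75])
for a,c in ((1.7506,(0,0,255)),(1.7106,(0,255,0))):
  ex=np.array([np.cos(a),np.sin(a)]);ey=np.array([-np.sin(a),np.cos(a)]);C=H-101*ey
  for x,y,z in [(-11,86,-95),(-11,-86,-95),(-11,-86,95),(-46,-71,5+37),(-46,-71,5-37),(0,101,73),(11,-86,95)]:
    u=proj(p,[*(C+ex*x+ey*y),137+z])[0];cv2.drawMarker(im,tuple(int(v) for v in ((u-[170,100]+.5)*k)),c,1,8,1)
cv2.imwrite("pics/o14.png",im)
for t in ["door_handle","barrel_up","barrel_low","door_center"]:
  print(t,[(round(r["score"],2),np.round(r["uv"],1)) for r in robot.spot_point(p,t) if r["uv"][0]<260])
a=1.7506;ex=np.array([np.cos(a),np.sin(a)]);ey=np.array([-np.sin(a),np.cos(a)]);C=H-101*ey
for a in (1.7506,1.7106):
  ex=np.array([np.cos(a),np.sin(a)]);ey=np.array([-np.sin(a),np.cos(a)]);C=H-101*ey
  print("pred handle",proj(p,[*(C-46*ex-71*ey),142]),"bu",proj(p,[*H,182]),"ctr",proj(p,[*C,137]))
```

```text
door_handle []
barrel_up [(0.86, array([217. , 216.9]))]
barrel_low [(0.76, array([228.1, 222.5]))]
door_center [(0.92, array([213.4, 176.8]))]
pred handle [[227.01995173 146.45790962]] bu [[215.1150305  216.90126952]] ctr [[213.45046269 177.84347673]]
pred handle [[229.87529296 146.76230036]] bu [[215.1150305  216.90126952]] ctr [[215.07523345 177.59547196]]
```

View pics/o14.png

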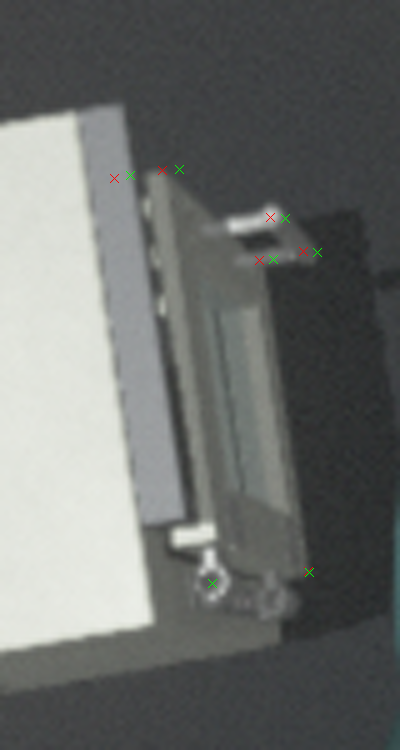

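Run:
```python
from h import *
p=robot.get_image("top"); g=p["frame"].mean(2)
pts=[]
for v in range(162,211,2):
    row=g[v,218:240]; d=np.gradient(cv2.GaussianBlur(row.reshape(1,-1),(5,1),1)[0]); i=int(np.argmin(d[1:-1]))+1
    off=(d[i-1]-d[i+1])/(2*(d[i-1]-2*d[i]+d[i+1])+1e-9); pts.append((218+i+off,v))
pts=np.array(pts); W=np.array([onz(p,q,42) for q in pts])[:,:2]
print(np.round(pts[:,0],1))
m=W.mean(0);
for _ in range(3):
    u,s,vt=np.linalg.svd(W-W.mean(0)); r=(W-W.mean(0))@vt[1]; W=W[abs(r)<1.5*np.std(r)+.3]
d=vt[0]*np.sign(-vt[0][0]); print("n",len(W),"resid",r.std(),"door ey angle->yaw",np.arctan2(-d[0],d[1]), W[0],W[-1])
# incubator yaw from top: front edge of roof at z=262 (fascia front edge): 
pts=[]
for v in range(124,204,2):
    u0=proj(p,[0,0,0])  
    row=g[v,170:230]; 
# incubator coordinates of line
c=np.array([584.7,361.9]);a=1.7506;M=np.array([[np.cos(a),-np.sin(a)],[np.sin(a),np.cos(a)]])
print("inc coords of door lower outer edge",[(w-c)@M for w in (W[0],W[len(W)//2],W[-1])])
```

```text
[222.5 222.6 223.3 223.6 223.3 224.  224.7 224.2 225.  225.5 225.8 225.8
 226.3 226.8 226.7 226.8 227.9 227.4 227.8 228.6 229.1 230.1 230.1 230.7
 230.8]
n 22 resid 0.7377695081062403 door ey angle->yaw 1.7692565192355836 [673.15939316 231.63517543] [542.68524161 205.84737879]
inc coords of door lower outer edge [array([-143.98456292,  -63.73722931]), array([-143.47736273,   -2.6816472 ]), array([-146.02310038,   69.24532235])]
```

Run:
```python
from h import *
s=robot.get_image("top"); save(s,"t15.png")
```

```text
(no output)
```

View pics/t15.png

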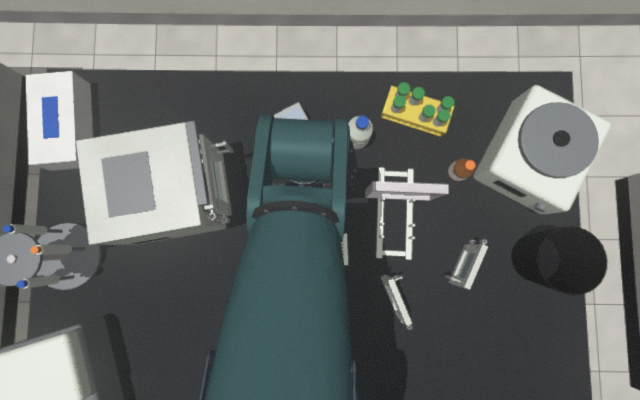

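```bash
python3 -c "
from cell import robot
print(robot.sign_off())"
```

```text
the job is handed in; nothing more can be done
None
```

The door is on both hinge pins, fully home and shut against the seal. I handed the job in at about 35 s with the gripper raised clear, touching nothing.

**Hanging:** I lifted the door from the rack and brought it in open about 90°. I felt the pins inside the bores from both sides and lowered it with no noticeable side or upward load. It met the seats at the predicted height, TCP about 201 mm, with a press of about 8–9 N at the final touch. I eased that off before letting go.

**Shutting:** I swung the door shut with closed fingers on the top rail. It met the seal with about 6 N, roughly 5 mm further on than I had calculated. I put that down to the fingertips being thinner than I assumed. I could not tell door from fascia by force alone, so I checked with the camera.

**Last checks:** The top picture puts the door's outer face at incubator x of −144 to −146, where shut should be −145. Its yaw measured 1.769 rad against my 1.751 for the incubator. That is about 1° on the closed side, within what the picture can show. The rack, shelf pan, wash bottle, reagent and look-alike doors stood as before. The arm partly or wholly hid the tip box, the plate and the pipette in that picture. The tip box and pipette were undisturbed in the scene view just before; only part of the plate was in it, undisturbed as far as it showed.

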